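Release the latched key of the battery charger

TASK

One of the charger's four keys was left latched down; the keys hang unevenly, so looks do not tell which. Tap the keys lightly with a fingertip, without pushing a free key down to its stop, find the one that does not give, and press that one firmly down until its catch lets go and it springs up, then take the hand away. Only touch and press: pinch or lift nothing, and leave the loose things around the charger where they are.

Things in the scene. Friction and masses are not known exactly. Their poses are not given: they have to be found in the camera images.
- charger: grey steel battery charger bolted to the bench, 180 mm (its x) by 290 mm (its y) by 70 mm high, with a round meter (5 mm high) and cooling slots in the far half of its flat top. Origin at bench height under the point 15 mm nearer than the middle of the case; its x axis points away from the key side, y along the key row to the left
- slot_1 (a point): place 1 of the key row, counted from the left (+y of the charger): the centre of a key's top when fully up, 90 mm above the bench, 20 mm above the case. Fixed to the charger, does not move with the key. The keys are identical white square caps, 26 by 26 mm, 50 mm apart, each in a 36 mm grey frame 3 mm high, and move straight down
- slot_2 (a point): place 2 of the key row, counted from the left (+y of the charger): the centre of a key's top when fully up, 90 mm above the bench, 20 mm above the case. Fixed to the charger, does not move with the key. The keys are identical white square caps, 26 by 26 mm, 50 mm apart, each in a 36 mm grey frame 3 mm high, and move straight down
- slot_3 (a point): place 3 of the key row, counted from the left (+y of the charger): the centre of a key's top when fully up, 90 mm above the bench, 20 mm above the case. Fixed to the charger, does not move with the key. The keys are identical white square caps, 26 by 26 mm, 50 mm apart, each in a 36 mm grey frame 3 mm high, and move straight down
- slot_4 (a point): place 4 of the key row, counted from the left (+y of the charger): the centre of a key's top when fully up, 90 mm above the bench, 20 mm above the case. Fixed to the charger, does not move with the key. The keys are identical white square caps, 26 by 26 mm, 50 mm apart, each in a 36 mm grey frame 3 mm high, and move straight down
- key_a (a joint): travel of one of the four keys, m: 0 = fully up, grows downward. Letters a to d do NOT follow the places: each key sits at any of slot_1..slot_4, anew every time. A free key hangs at 0 to 0.004, gives from about 1.5 N (4 N at 7 mm, 5 N at 10 mm), strikes its stop at 0.011 and comes back to 0.004 or less. The latched one is held at 0.004 (see catch)
- key_b (a joint): travel of one of the four keys, m: 0 = fully up, grows downward. Letters a to d do NOT follow the places: each key sits at any of slot_1..slot_4, anew every time. A free key hangs at 0 to 0.004, gives from about 1.5 N (4 N at 7 mm, 5 N at 10 mm), strikes its stop at 0.011 and comes back to 0.004 or less. The latched one is held at 0.004 (see catch)
- key_c (a joint): travel of one of the four keys, m: 0 = fully up, grows downward. Letters a to d do NOT follow the places: each key sits at any of slot_1..slot_4, anew every time. A free key hangs at 0 to 0.004, gives from about 1.5 N (4 N at 7 mm, 5 N at 10 mm), strikes its stop at 0.011 and comes back to 0.004 or less. The latched one is held at 0.004 (see catch)
- key_d (a joint): travel of one of the four keys, m: 0 = fully up, grows downward. Letters a to d do NOT follow the places: each key sits at any of slot_1..slot_4, anew every time. A free key hangs at 0 to 0.004, gives from about 1.5 N (4 N at 7 mm, 5 N at 10 mm), strikes its stop at 0.011 and comes back to 0.004 or less. The latched one is held at 0.004 (see catch)
- catch (a joint): slide of the hidden catch in the charger, m: about 0.009 while it holds the latched key, 0 once it has let go. The latched key does not give to less than about 6 N; pressed to 0.0115 or deeper (about 10 N; its stop is at 0.014) it is let go, and springs up to 0 when the finger rises
- piston: aluminium piston, 52 mm across, 50 mm high, upright; loose, to be left alone. Origin at the centre of its underside
- spray: blue spray can, 50 mm across, 130 mm high, upright; loose, to be left alone. Origin at the centre of its underside
- gear: steel gear with a hub, 60 mm across, 26 mm high, lying flat; loose, to be left alone. Origin at the centre of its underside
- spanner: steel spanner, 160 mm long, lying flat in front of the charger along its own x axis; loose, to be left alone. Origin at the centre of its underside

How it is judged (in metres and radians):
At the end, for the whole second after the job is handed in: the catch has let go (reads below 0.003), the key that was latched stands fully up (within 1.5 mm) and no other key is left more than 6 mm down (value of joint catch below 0.003 m and value of joint key_c below 0.0015 m and value of joint each of key_a, key_b, key_d below 0.006 m); the robot touches nothing.
It fails at once if a free key is pushed to its stop (more than 10.6 mm down) (value of joint any of key_a, key_b, key_d above 0.0106 m).
It fails at once if a loose thing is lifted or moved more than 15 mm (distance of any of piston, spray, gear, spanner from where it was at the start of the episode above 0.015 m).
It also fails if it takes over 53 s, if anything falls off the work surface, if the arm or the gripper's body presses on something with over 40 N, if the wrist force passes 120 N, or if a joint passes its speed limit or range.

ROBOT

A 6-joint arm with a two-finger parallel gripper is mounted at the origin on the work surface. World frame = base frame: x ahead of the robot, y to its left, z up, the work surface at z = 0. Lengths are in mm, angles in degrees, forces in N, time in s.
With the tool pointing down it reaches from about 300 to 850 mm from the base axis. Payload 4.2 kg.
Tool frame: the origin (TCP) lies midway between the tips of the shut fingers; the grasp point (between the pads) lies 19 mm behind it (env.grip_depth is the distance from the TCP to the grasp point, in mm); z points along the fingers, y is the line along which they close (so a half turn about z gives the same grasp; the last joint's range is limited). The gripper opens to 91 mm and grips with 3 to 60 N. Pads are 32 mm wide; open, the fingers measure 118 mm over their backs; the gripper's body (76 mm by 178 mm) begins 60 mm behind the grasp point.
Start: joints at [-1.146, 18.312, 89.639, -0, 72.044, -1.146], TCP at [575.016, 0, 213.976] pointing down, gripper open.
Joint ranges: [-177.97, 177.97], [-48.28, 115.42], [12.27, 149.76], [-77.06, 257.06], [2.81, 150.46], [-146.56, 146.56]. Speed limits (degrees/s): [147.25, 147.25, 180, 180, 180, 180].

INTERFACE

Orientations are given as [roll, pitch, yaw] about the fixed x, y, z axes, in that order (R = Rz(yaw) Ry(pitch) Rx(roll)).
In Python, from workcell import env, eyes gives the robot as it stands.
- The arm moves only by the tool send_rows, never from a script. Its argument "motion" is a list of rows, each a list of 7 numbers: the shift along the world's x, y, z normalised to -1 to 1, where 1 is 0.5 m, then the turn, a rotation vector about the world's x, y, z normalised to -1 to 1, where 1 is 60 degrees, then the opening, from -1 (shut) to 1 (fully open). A call has 1 to 20 rows; each row is the pose to reach, as a shift and turn from the pose commanded when the call began; what a row does not reach only later rows make up. A row lasts 1/8 s, in which the tool goes at most 62.5 mm and 10.7 degrees, less where a joint would pass 70% of its speed; a pose out of reach is approached as far as the arm can. A call with a number of a shift or a turn outside -1 to 1 is refused whole. A call with a gripper value outside its range is refused whole. The fingers move at their own pace and stop on an object; "squeeze" is the grip in N (left out, the last holds). Time passes only in rows, so rows that repeat a pose let the fingers close. It gives the time, the measured TCP pose, the force, the opening and the grip force at its end, in the units of the state.
- env.state(): the state, without advancing time (a new reading comes with each control period).
- eyes.grab_frame(name): name is "scene" or "side" or "wrist"; returns a dict with "pixels" (480x640x3 uint8, red, green, blue), "depth" (480x640 float32, mm along the optical axis (not along the pixel's ray), 0 where there is no reading), "fx", "fy", "cx", "cy" (pixels), "R" (3x3) and "t" (3): a world point X has camera coordinates R X + t; the wrist camera has in their place "T_tool_cam" (4x4, takes a point from camera to tool coordinates, whose origin is the TCP and whose axes are the flange's). Camera axes: x right, y down, z forward; pixel columns grow to the right and rows downward; lengths in mm; the calibration is good to about 2 mm. A picture is of the moment at which its call begins: read the wrist's pose just before it.
- env.job_done(): hands the job in; it is judged then, once.
The state is a dict: "time_s": time; "qpos": joint angles; "qvel": joint speeds; "effort": joint torques, N m; "ee_pos": TCP position; "ee_rot": TCP orientation; "force": force on the tool from outside, world axes, zero at the start; "torque": the same for the moment, N m; "gripper_width": finger opening in mm; "gripper_force": force on a finger pad.
Only numpy, scipy, OpenCV 4.12 (cv2) and the standard library are available. Lean on these libraries where they do the work, as an engineer would, in place of code of your own. Each camera call takes 0.05 s, during which the arm holds its last target. There are 200 camera calls.

## Working session

There is one attempt and no reset: what is moved stays moved. The work goes in short steps, Python scripts to look and compute and a tool call to move; the robot and the scene stay as the last step left them, time stands still between calls to the robot, and variables do not carry over. Pictures are saved under pics/ and viewed, at most 10 in all, crops included, and the job is handed in when it is done.

Besides the shell and the picture viewer there is one more tool, called after "Call:" as name(argument=value, ...) on one line, values as JSON. send_rows: Moves the arm, as the interface text tells. Its arguments: {"type":"object","properties":{"motion":{"type":"array"},"squeeze":{"type":"number"}},"required":["motion"]}

```bash
mkdir -p pics; python3 - <<'E'
from workcell import env, eyes
import cv2,numpy as np
for n in("scene","side"):
    f=eyes.grab_frame(n); cv2.imwrite(f"pics/{n}.png",f["pixels"][:,:,::-1]); np.savez(f"{n}.npz",**f)
s=env.state();print(s["time_s"],s["ee_pos"],s["ee_rot"],s["force"],s["gripper_width"])
E
```

```text
0.1 [ 5.74551340e+02 -2.09434629e-02  2.13209016e+02] [-1.79909359e+02 -1.33187639e-03  9.00003244e+01] [-1.02928526  0.77705685  0.52630731] 91.43018273189199
```

View pics/scene.png

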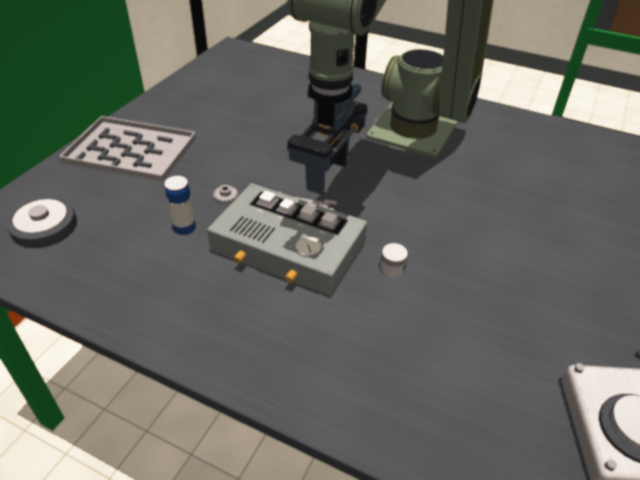

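View pics/side.png

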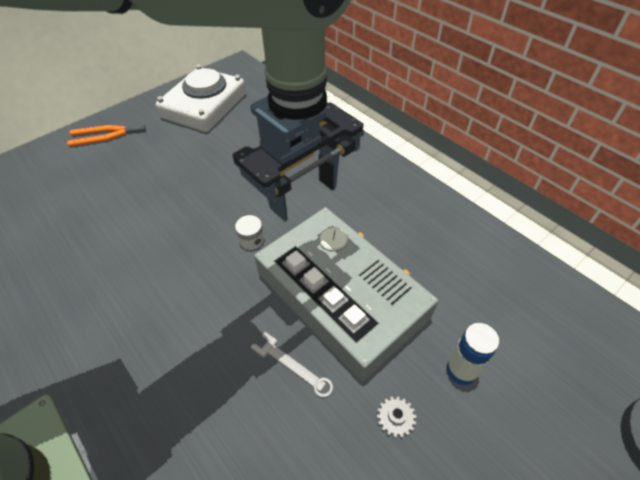

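The scene view shows the charger from behind, with its keys around (268,200)–(330,220). The side view shows the key caps at about (294,260), (314,279), (333,298) and (353,318), the spanner in front, the piston at (250,232), the spray can at (473,355) and the gear at (397,417).

```bash
python3 - <<'E'
import cv2,numpy as np
f=np.load("side.npz");v,u=np.mgrid[:480,:640];d=f["depth"].astype(float)
P=np.stack([(u-f["cx"])/f["fx"]*d,(v-f["cy"])/f["fy"]*d,d],-1)
W=(P-f["t"])@f["R"]
roi=np.zeros((480,640),bool);roi[215:390,240:450]=1
top=roi&(d>0)&(abs(W[...,2]-70)<3.5)
n,l,st,c=cv2.connectedComponentsWithStats(top.astype(np.uint8))
k=1+st[1:,4].argmax();r=cv2.minAreaRect(W[l==k][:,:2].astype(np.float32));print("case",r,np.median(W[l==k][:,2]))
key=roi&(d>0)&(W[...,2]>79)&(W[...,2]<96)
n,l,st,c=cv2.connectedComponentsWithStats(key.astype(np.uint8))
for i in range(1,n):
    if st[i,4]>40: q=W[l==i];print(c[i],st[i,4],q.mean(0).round(1),np.median(q[:,2]).round(1),cv2.minAreaRect(q[:,:2].astype(np.float32)))
for nm,(a,b) in dict(piston=(250,222),spray=(480,335),gear=(397,412),sp1=(265,345),sp2=(322,386)).items(): print(nm,W[b,a].round(0))
E
```

```text
case ((586.4017944335938, -81.07243347167969), (180.33949279785156, 290.2268981933594), 0.2010362595319748) 69.68816788100504
[294.76851852 259.74074074] 216 [539.8  -8.2  86.9] 87.5 ((540.8310546875, -6.601581573486328), (26.207839965820312, 26.628273010253906), 0.18997614085674286)
[313.17768595 277.2231405 ] 242 [539.8 -58.4  87.7] 88.6 ((541.1785278320312, -56.826045989990234), (26.56790542602539, 26.657657623291016), 0.5483375191688538)
[332.78571429 296.33613445] 238 [ 540.5 -107.7   85.1] 85.4 ((541.5993041992188, -106.76268005371094), (26.955961227416992, 25.671613693237305), 2.314178466796875)
[353.42142857 315.725     ] 280 [ 540.1 -157.5   87.5] 88.1 ((541.299072265625, -156.0465545654297), (26.761474609375, 25.817026138305664), 88.746826171875)
piston [547. 147.  49.]
spray [ 639. -317.  129.]
gear [ 500. -299.   26.]
sp1 [418. -68.   8.]
sp2 [ 445. -187.    6.]
```

Call:
send_rows(motion=[[-0.03, -0.006, -0.04, 0, 0, 0, -1], [-0.068, -0.013, -0.1, 0, 0, 0, -1], [-0.068, -0.013, -0.16, 0, 0, 0, -1], [-0.068, -0.013, -0.2, 0, 0, 0, -1], [-0.068, -0.013, -0.22, 0, 0, 0, -1], [-0.068, -0.013, -0.22, 0, 0, 0, -1], [-0.068, -0.013, -0.22, 0, 0, 0, -1], [-0.068, -0.013, -0.22, 0, 0, 0, -1], [-0.068, -0.013, -0.22, 0, 0, 0, -1], [-0.068, -0.013, -0.22, 0, 0, 0, -1]])

```text
time_s: 1.35
ee_pos: [541.1, -6.5, 104.2]
ee_rot: [180.0, 0.0, 90.0]
force: [-0.1, -1.7, 0.2]
gripper_width: 0.5
gripper_force: 0.0
```

Call:
send_rows(motion=[[0, 0, -0.01, 0, 0, 0, -1], [0, 0, -0.02, 0, 0, 0, -1], [0, 0, -0.028, 0, 0, 0, -1], [0, 0, -0.032, 0, 0, 0, -1], [0, 0, -0.036, 0, 0, 0, -1], [0, 0, -0.036, 0, 0, 0, -1], [0, 0, -0.036, 0, 0, 0, -1]])

```text
time_s: 2.22
ee_pos: [541.2, -6.5, 86.0]
ee_rot: [180.0, -0.0, 90.0]
force: [-0.2, 0.2, 0.1]
gripper_width: 0.6
gripper_force: 0.1
```

Call:
send_rows(motion=[[0, 0, -0.002, 0, 0, 0, -1], [0, 0, -0.004, 0, 0, 0, -1], [0, 0, -0.004, 0, 0, 0, -1], [0, 0, -0.004, 0, 0, 0, -1]])

```text
time_s: 2.72
ee_pos: [541.3, -6.5, 84.2]
ee_rot: [180.0, 0.0, 90.0]
force: [0.4, 1.0, 3.0]
gripper_width: 0.6
gripper_force: 1.8
```

Call:
send_rows(motion=[[0, 0, -0.002, 0, 0, 0, -1], [0, 0, -0.004, 0, 0, 0, -1], [0, 0, -0.004, 0, 0, 0, -1]])

```text
time_s: 3.1
ee_pos: [541.2, -6.5, 82.0]
ee_rot: [180.0, -0.0, 90.0]
force: [-0.1, 0.2, 4.3]
gripper_width: 0.8
gripper_force: 1.7
```

```bash
python3 -c "
from workcell import env
print(env.state()['force'],env.state()['ee_pos'])"
```

```text
[-0.08690433  0.20426588  4.28020037] [541.24343298  -6.48522389  81.9575871 ]
```

Call:
send_rows(motion=[[0, 0, 0.02, 0, 0, 0, -1], [0, 0, 0.044, 0, 0, 0, -1], [0, -0.05, 0.044, 0, 0, 0, -1], [0, -0.1, 0.044, 0, 0, 0, -1], [0, -0.1, 0.044, 0, 0, 0, -1], [0, -0.1, 0.03, 0, 0, 0, -1], [0, -0.1, 0.018, 0, 0, 0, -1], [0, -0.1, 0.012, 0, 0, 0, -1], [0, -0.1, 0.008, 0, 0, 0, -1], [0, -0.1, 0.004, 0, 0, 0, -1], [0, -0.1, 0.004, 0, 0, 0, -1], [0, -0.1, 0.004, 0, 0, 0, -1]])

```text
time_s: 4.6
ee_pos: [541.2, -56.7, 83.9]
ee_rot: [180.0, 0.0, 90.0]
force: [-1.2, 1.8, 0.7]
gripper_width: 0.7
gripper_force: 0.4
```

Call:
send_rows(motion=[[0, 0, -0.002, 0, 0, 0, -1], [0, 0, -0.004, 0, 0, 0, -1], [0, 0, -0.004, 0, 0, 0, -1]])

```text
time_s: 4.97
ee_pos: [541.2, -56.7, 82.2]
ee_rot: [180.0, 0.0, 90.0]
force: [-0.3, -0.5, 3.5]
gripper_width: 0.5
gripper_force: 1.9
```

Slot 2 is free. Next is slot 3.

Call:
send_rows(motion=[[0, 0, 0.02, 0, 0, 0, -1], [0, 0, 0.044, 0, 0, 0, -1], [0, -0.05, 0.044, 0, 0, 0, -1], [0, -0.1, 0.044, 0, 0, 0, -1], [0, -0.1, 0.044, 0, 0, 0, -1], [0, -0.1, 0.03, 0, 0, 0, -1], [0, -0.1, 0.018, 0, 0, 0, -1], [0, -0.1, 0.012, 0, 0, 0, -1], [0, -0.1, 0.008, 0, 0, 0, -1], [0, -0.1, 0.004, 0, 0, 0, -1], [0, -0.1, 0.004, 0, 0, 0, -1], [0, -0.1, 0.004, 0, 0, 0, -1]])

```text
time_s: 6.48
ee_pos: [540.7, -105.9, 84.8]
ee_rot: [-180.0, -0.0, 90.0]
force: [-2.5, 1.9, 7.4]
gripper_width: 0.2
gripper_force: 3.2
```

Call:
send_rows(motion=[[0, 0, -0.002, 0, 0, 0, -1], [0, 0, -0.004, 0, 0, 0, -1], [0, 0, -0.004, 0, 0, 0, -1]])

```text
time_s: 6.85
ee_pos: [540.8, -106.0, 83.1]
ee_rot: [-180.0, -0.0, 90.0]
force: [-2.9, 1.5, 7.3]
gripper_width: 0.3
gripper_force: 3.9
```

Slot 3 is the latched key: it resists with 7.4 N at 85 mm, where the free keys gave 1–3 N. I'll press it now.

Call:
send_rows(motion=[[0, 0, -0.003, 0, 0, 0, -1], [0, 0, -0.006, 0, 0, 0, -1], [0, 0, -0.009, 0, 0, 0, -1], [0, 0, -0.012, 0, 0, 0, -1], [0, 0, -0.012, 0, 0, 0, -1], [0, 0, -0.012, 0, 0, 0, -1]])

```text
time_s: 7.6
ee_pos: [540.8, -105.9, 77.4]
ee_rot: [180.0, -0.0, 90.0]
force: [-2.5, 2.4, 9.8]
gripper_width: 0.1
gripper_force: 4.8
```

Call:
send_rows(motion=[[0, 0, -0.002, 0, 0, 0, -1], [0, 0, -0.003, 0, 0, 0, -1], [0, 0, -0.003, 0, 0, 0, -1], [0, 0, 0.01, 0, 0, 0, -1], [0, 0, 0.04, 0, 0, 0, -1], [0, 0, 0.1, 0, 0, 0, -1], [0, 0, 0.2, 0, 0, 0, -1], [0, 0, 0.3, 0, 0, 0, -1], [-0.1, 0, 0.36, 0, 0, 0, -1], [-0.2, 0, 0.36, 0, 0, 0, -1], [-0.2, 0, 0.36, 0, 0, 0, -1], [-0.2, 0, 0.36, 0, 0, 0, -1]])

```text
time_s: 9.1
ee_pos: [441.6, -106.6, 256.3]
ee_rot: [179.9, 0.0, 90.0]
force: [-0.1, 0.0, -0.3]
gripper_width: 0.7
gripper_force: 0.0
```

```bash
python3 - <<'E'
from workcell import env, eyes
import cv2,numpy as np
print(env.state()["ee_pos"],env.state()["force"])
f=eyes.grab_frame("side");cv2.imwrite("pics/side2.png",f["pixels"][:,:,::-1])
v,u=np.mgrid[:480,:640];d=f["depth"].astype(float)
W=(np.stack([(u-f["cx"])/f["fx"]*d,(v-f["cy"])/f["fy"]*d,d],-1)-f["t"])@f["R"]
for y in(-6.5,-56.5,-106.5,-156.5):
    m=(abs(W[...,0]-541)<10)&(abs(W[...,1]-y)<10)&(W[...,2]>70)&(W[...,2]<110);print(y,m.sum(),np.median(W[m][:,2]))
E
```

```text
[ 441.60681586 -106.57154137  256.33046093] [-0.09432807  0.04473304 -0.26695327]
-6.5 99 85.71676132171567
-56.5 112 85.62454551019803
-106.5 124 89.67620066162381
-156.5 134 88.821637786658
```

```bash
python3 -c "
from workcell import env
print(env.job_done())"
```

```text
the job is handed in; nothing more can be done
None
```

The latched key was at slot 3: I pressed it until its catch let go, it sprang fully up (depth camera reads 89.7 mm against 90), the hand is clear, and the job is handed in; slot 4 was never tapped, because slot 3's stiffness was already clear.

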